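Put the hot-air nozzles back on their rack in order of size

ROBOT

A 6-joint arm with a two-finger parallel gripper is mounted at the origin on the work surface. World frame = base frame: x ahead of the robot, y to its left, z up, the work surface at z = 0. Lengths are in m, angles in rad, forces in N, time in s.
With the tool pointing down it reaches from about 0.275 to 0.725 m from the base axis. Payload 5.6 kg.
Tool frame: the origin (TCP) lies on the centre line of the jaws, within the pads' length; the fingertips stand arm.tip_reach ahead of it and the grasp point (between the pads) lies 8 mm behind it (arm.tip_reach is the distance from the TCP to the fingertips, in m); z points along the fingers, y is the line along which they close (so a half turn about z gives the same grasp; the last joint's range is limited). The gripper opens to 85 mm and grips with 20 to 120 N. Pads are 22 mm wide; open, the fingers measure 114 mm over their backs; the gripper's body (76 mm by 85 mm) begins 54 mm behind the grasp point. The pads swing forward as they close: fully open they stand 13 mm farther back than shut.
Start: joints at [1.625, 0.255, 0.108, 0, -1.424, -0.285], TCP at [0.126, 0.535, 0.242] pointing down, gripper open.
Joint ranges: [-2.95, 2.95], [-1.21, 1.97], [-1.09, 1.5], [-2.87, 1.71], [-2.94, -0.07], [-3.05, 3.05]. Speed limits (rad/s): [2.57, 2.57, 3.14, 3.14, 3.14, 3.14].

INTERFACE

Orientations are given as a rotation vector (axis times angle).
In Python, from plant import readout, vision, ticket, arm gives the robot as it stands. The module is installed in compiled form; this text tells all that it offers.
- The arm moves only by the tool send_path, called after "Call:" as name(argument=value, ...), one argument or row to a line, values as JSON. Schema: {"type":"object","properties":{"plan":{"type":"array","items":{"type":"object","properties":{"d":{"type":"array","items":{"type":"number"},"minItems":3,"maxItems":3},"r":{"type":"array","items":{"type":"number"},"minItems":3,"maxItems":3},"aperture":{"type":"number"}},"additionalProperties":false,"required":["aperture"]},"minItems":1,"maxItems":20},"grip_force":{"type":"number"},"only":{"type":"string"},"quiet":{"type":"boolean"},"lines":{"type":"string"}},"required":["plan"],"additionalProperties":false}. plan is a list of rows, 1 to 20 of them, each an object with the fields d (a list: dx, dy, dz in parts of the range, where 1.0 means 100 cm), r (a list: a rotation vector rx, ry, rz in shares of pi rad (1.0 is pi rad)), aperture (the finger opening in m); a field left out counts as zero (the opening has to be given); each row shifts and turns the commanded pose from where the row before left it, along the tool's axes as they then stand; what a row does not reach is not made up. A row lasts 1/12 s, in which the tool goes at most 0.0417 m and 0.125 rad, less where a joint would pass 70% of its speed; a pose out of reach is approached as far as the arm can. The fingers move at their own pace and stop on an object; grip_force is the grip in N (left out, the last holds). Time passes only in rows, so rows that do not move let the fingers close. The tool returns the time, the measured TCP pose, the force, the opening and the grip force at its end. only (a regular expression) keeps the lines of the reply that match it, lines (a string "A,B") keeps lines A to B, and quiet returns only ok. Shift and turn numbers lie between -1 and 1, and a call with a number outside is refused. Input that does not fit is refused with a message, and nothing moves.
- readout.observe(): the state, without advancing time (a new reading comes with each control period).
- vision.capture(name): name is "side" or "top" or "wrist"; returns (picture, depth): 480x640x3 uint8, red, green, blue; 480x640 float32, m along the optical axis (not along the pixel's ray), 0 where there is no reading.
- vision.calibration(name): a dict with "K" (3x3 intrinsics, pixels), "T" (4x4, takes a point from camera to world coordinates). Camera axes: x right, y down, z forward; pixel columns grow to the right and rows downward; lengths in m; the calibration is good to about 2 mm. A picture is of the moment at which its call begins: read the wrist's pose just before it. calibration takes no time and is no camera call; for the wrist camera it gives the pose at the moment of the call.
- ticket.close_job(): hands the job in; it is judged then, once.
The state is a dict: "time_s": time; "joints": joint angles; "joint_velocities": joint speeds; "effort": joint torques, N m; "position": TCP position; "ee_rot": TCP orientation; "force": force on the tool from outside, world axes, zero at the start; "ft_torque": the same for the moment, N m; "width": finger opening in m; "gripper_force": force on a finger pad.
Only numpy, scipy, OpenCV 4.12 (cv2) and the standard library are available. Lean on these libraries where they do the work, as an engineer would, in place of code of your own. Each camera call takes 0.05 s, during which the arm holds its last target. There are 200 camera calls.

TASK

Put the four square hot-air nozzles back on the nozzle rack, each standing upright on the middle of its own red pad, in order of hood size: the smallest on the pad next to the blue-capped end clamp, the largest on the pad at the far end. Do not knock any nozzle over, and do not touch the circuit board in its holder.

Things in the scene. Friction and masses are not known exactly. Their poses are not given: they have to be found in the camera images.
- nozzle_26: The smallest of four loose steel hot-air nozzles (35-70 g): square hood 26 x 26 mm, 18 mm tall, standing on the bench; above it an open round collar, 24 mm across, its rim 60 mm above the underside. A clamp lug with brass screw juts to 19 mm from the axis at +x, 27-33 mm up; above 34 mm the collar can be gripped from any side. Origin: centre of underside; z up, x and y square to the hood.
- nozzle_36: The second smallest of four loose steel hot-air nozzles (49-98 g): square hood 36 x 36 mm, 18 mm tall, standing on the bench; above it an open round collar, 24 mm across, its rim 60 mm above the underside. A clamp lug with brass screw juts to 19 mm from the axis at +x, 27-33 mm up; above 34 mm the collar can be gripped from any side. Origin: centre of underside; z up, x and y square to the hood.
- nozzle_46: The second largest of four loose steel hot-air nozzles (63-126 g): square hood 46 x 46 mm, 18 mm tall, standing on the bench; above it an open round collar, 24 mm across, its rim 60 mm above the underside. A clamp lug with brass screw juts to 19 mm from the axis at +x, 27-33 mm up; above 34 mm the collar can be gripped from any side. Origin: centre of underside; z up, x and y square to the hood.
- nozzle_56: The largest of four loose steel hot-air nozzles (80-161 g): square hood 56 x 56 mm, 18 mm tall, standing on the bench; above it an open round collar, 24 mm across, its rim 60 mm above the underside. A clamp lug with brass screw juts to 19 mm from the axis at +x, 27-33 mm up; above 34 mm the collar can be gripped from any side. Origin: centre of underside; z up, x and y square to the hood.
- pad_1: Red silicone pad, 62 x 62 x 4 mm, at one end of the row of four equal pads fixed 80 mm apart on the nozzle rack, a low aluminium rail 10 mm high. Row order: pad_1, pad_2, pad_3, pad_4. Origin: centre of its underside (upper face 4 mm above); z up, y along the row from pad_4 to pad_1.
- pad_2: Red silicone pad, 62 x 62 x 4 mm, an inner one of the row of four equal pads fixed 80 mm apart on the nozzle rack, a low aluminium rail 10 mm high. Row order: pad_1, pad_2, pad_3, pad_4. Origin: centre of its underside (upper face 4 mm above); z up, y along the row from pad_4 to pad_1.
- pad_3: Red silicone pad, 62 x 62 x 4 mm, an inner one of the row of four equal pads fixed 80 mm apart on the nozzle rack, a low aluminium rail 10 mm high. Row order: pad_1, pad_2, pad_3, pad_4. Origin: centre of its underside (upper face 4 mm above); z up, y along the row from pad_4 to pad_1.
- pad_4: Red silicone pad, 62 x 62 x 4 mm, at one end of the row of four equal pads fixed 80 mm apart on the nozzle rack, a low aluminium rail 10 mm high. Row order: pad_1, pad_2, pad_3, pad_4. Origin: centre of its underside (upper face 4 mm above); z up, y along the row from pad_4 to pad_1.
- blue_end: End clamp of the nozzle rack with a round thumb knob capped in blue (25 mm across), its top 35 mm above the origin. Fixed on the rail 70 mm beyond the centre of the end pad: pad_1 in some starts, pad_4 in others. The clamp at the other end is alike but all black. Origin: centre of its underside, on the rail's top.
- board: Green circuit board clamped in an aluminium holder, 190 mm (x) by 292 mm (y), 46 mm high at its highest, fixed on the bench at the robot's right. A bystander, not to be touched. Origin: centre, at bench height.
Not all that is in view belongs to the job. Leave any green, orange or turquoise look-alike of the nozzle_36 alone.

How it is judged:
By the outcome, as a careful person would: the job done as asked, in the order asked, and still so for the second after the job is handed in, with the robot touching nothing.
It also fails if it takes over 88 s, if anything falls off the work surface, if the arm or the gripper's body presses on something with over 40 N, if the wrist force passes 120 N, or if a joint passes its speed limit or range.

## Working session

There is one attempt and no reset: what is moved stays moved. The work goes in short steps, Python scripts to look and compute and a tool call to move; the robot and the scene stay as the last step left them, time stands still between calls to the robot, and variables do not carry over. Pictures are saved under pics/ and viewed, at most 14 in all, crops included, and the job is handed in when it is done.

```bash
mkdir -p pics; python3 - <<'E'
from plant import readout, vision, arm
import cv2,numpy as np
np.set_printoptions(precision=4,suppress=True)
s=readout.observe(); print(s['time_s'],s['position'],s['ee_rot'],s['width'],arm.tip_reach)
for n in ("top","side"):
    p,d=vision.capture(n); cv2.imwrite(f'pics/{n}0.png',p[:,:,::-1]); np.save(f'pics/{n}0.npy',d)
    c=vision.calibration(n); print(n,c['K'],c['T'])
E
```

```text
0.0 [0.1257 0.535  0.2414] [ 3.1188 -0.3616 -0.0002] 0.08527320415360393 0.011
top [[543.8932   0.     323.365 ]
 [  0.     543.8932 244.8662]
 [  0.       0.       1.    ]] [[-0.0155 -0.9837  0.1794  0.328 ]
 [-0.9996  0.0191  0.0185 -0.0315]
 [-0.0217 -0.179  -0.9836  1.2018]
 [ 0.      0.      0.      1.    ]]
side [[457.5575   0.     314.6652]
 [  0.     457.5575 242.1461]
 [  0.       0.       1.    ]] [[-0.8204 -0.4194  0.3886  0.1492]
 [-0.5718  0.6027 -0.5566  0.4907]
 [-0.0008 -0.6788 -0.7343  0.7139]
 [ 0.      0.      0.      1.    ]]
```

View pics/top0.png

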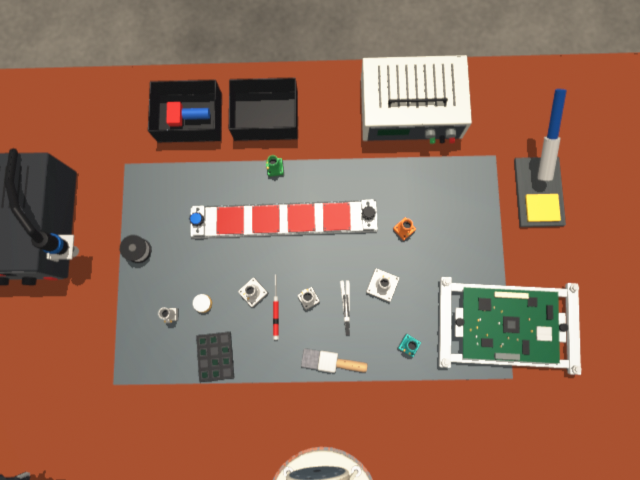

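View pics/side0.png

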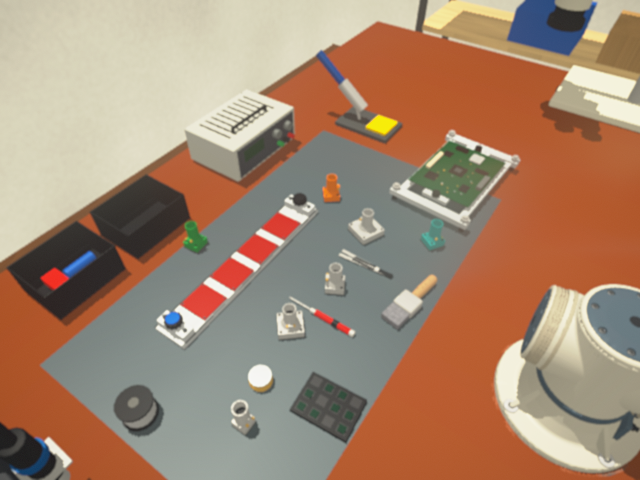

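The top view shows four grey nozzles at (167,314), (252,291), (308,298) and (382,285). Look-alikes are green (275,167), orange (404,228) and turquoise (410,345). Other distractors are the round white tin (202,303) and the black spool (135,250). The blue cap is at (196,218), with pads at (230,221), (266,220), (301,218) and (336,217). The side view shows the same nozzles at (241,415), (290,320), (335,278) and (366,225).

```bash
cat > h.py <<'E'
import cv2,numpy as np
from plant import vision
np.set_printoptions(precision=4,suppress=True)
def ray(n,uv,c=None):
    c=c or vision.calibration(n); K,T=c['K'],c['T']
    d=T[:3,:3]@np.linalg.inv(K)@np.array([uv[0],uv[1],1.]); return T[:3,3],d
def onplane(n,uv,z,c=None):
    o,d=ray(n,uv,c); return o+d*(z-o[2])/d[2]
def tri(r1,r2):
    (a,u),(b,v)=r1,r2
    s=np.linalg.lstsq(np.c_[u,-v],b-a,rcond=None)[0]
    p,q=a+s[0]*u,b+s[1]*v; return (p+q)/2,np.linalg.norm(p-q)
def cloud(n,d,c=None):
    c=c or vision.calibration(n); K,T=c['K'],c['T']
    v,u=np.mgrid[:d.shape[0],:d.shape[1]]
    P=np.stack([(u-K[0,2])/K[0,0]*d,(v-K[1,2])/K[1,1]*d,d],-1)@T[:3,:3].T+T[:3,3]
    P[d==0]=np.nan; return P
def blobs(mask,amin):
    n,l,st,ce=cv2.connectedComponentsWithStats(mask.astype(np.uint8))
    return [(i,st[i,4],ce[i],l==i) for i in range(1,n) if st[i,4]>=amin]
E
python3 - <<'E'
from h import *
I={n:cv2.imread(f'pics/{n}0.png') for n in('top','side')}
C={}
for n,(lo,hi) in {'top':(60,3000),'side':(100,9000)}.items():
    hsv=cv2.cvtColor(I[n],cv2.COLOR_BGR2HSV); 
    P=cloud(n,np.load(f'pics/{n}0.npy'))
    red=((hsv[...,0]<5)|(hsv[...,0]>174))&(hsv[...,1]>190)&(hsv[...,2]>120)
    red&=(P[...,2]<.03)&(P[...,0]>.3)
    blue=(hsv[...,0]>100)&(hsv[...,0]<125)&(hsv[...,1]>150)&(hsv[...,2]>80)
    print(n,'red'); C[n]=[]
    for i,a,c,m in blobs(red,200):
        r=cv2.minAreaRect(np.argwhere(m)[:,::-1].astype(np.float32))
        C[n].append(r[0]); print(a,np.array(r[0]),np.nanmedian(P[m],0), onplane(n,r[0],.014))
    for i,a,c,m in blobs(blue,40): print('blue',a,c,np.nanmedian(P[m],0))
    seeds={'top':[(167,314),(252,291),(308,298),(382,285)],'side':[(241,415),(290,320),(335,278),(366,225)]}[n]
    for u,v in seeds:
        w=np.zeros(P.shape[:2],bool); w[v-32:v+32,u-28:u+28]=1
        z=P[...,2]
        grey=(hsv[...,1]<60)&(hsv[...,2]>105)
        hi=w&(z>.045)&(z<.075); lo=w&(z>.013)&(z<.023)&(hsv[...,1]<70)
        bl=blobs(hi,5); 
        if bl:
            m=max(bl,key=lambda b:b[1])[3]; top=m&(z>.056)
            print('noz',(u,v),hi.sum(),'zmax',np.nanpercentile(z[m],95),'c',np.nanmean(P[top],0),top.sum())
        b2=blobs(lo,10)
        if b2:
            m=max(b2,key=lambda b:b[1])[3]
            r=cv2.minAreaRect(P[m][:,:2].astype(np.float32)*1000); print('   hood',r, np.nanmedian(z[m]))
# triangulate pads (order top by u, side by u descending v)
for a,b in zip(sorted(C['top']),sorted(C['side'])): p,e=tri(ray('top',a),ray('side',b)); print('pad',p,e)
big=[cv2.resize(I['top'][v-32:v+32,u-32:u+32],(260,260),interpolation=cv2.INTER_CUBIC) for u,v in[(167,314),(252,291),(308,298),(382,285)]]
cv2.imwrite('pics/crop0.png',np.vstack([np.hstack(big[:2]),np.hstack(big[2:])]))
E
```

```text
top red
blue 453 [556.1589 113.4636] [ 0.787  -0.4939  0.1399]
blue 290 [195.7793 113.1448] [0.8552 0.2791 0.0313]
blue 95 [195.3368 218.2211] [0.6045 0.2706 0.044 ]
blue 98 [ 57.3469 243.4694] [0.5334 0.5204 0.141 ]
noz (167, 314) 69 zmax 0.061425268892242535 c [0.3985 0.3285 0.0594] 35
   hood ((398.8249206542969, 319.2294616699219), (24.893224716186523, 11.37060546875), 8.189027786254883) 0.01836646621731508
noz (252, 291) 52 zmax 0.06227949559701043 c [0.4451 0.1488 0.0592] 31
   hood ((443.7887268066406, 147.9443817138672), (46.490665435791016, 46.14008331298828), 41.8491325378418) 0.017669569442479105
noz (308, 298) 41 zmax 0.06189385128673734 c [0.4275 0.0261 0.059 ] 25
   hood ((428.3091735839844, 25.462663650512695), (36.073341369628906, 35.67337417602539), 29.577335357666016) 0.018216816512282907
noz (382, 285) 43 zmax 0.06163058572453419 c [ 0.4554 -0.1373  0.0596] 28
   hood ((454.8113708496094, -137.10723876953125), (55.916385650634766, 56.293697357177734), 66.88361358642578) 0.017151437983583095
side red
440 [280.3 225.4] [ 0.6086 -0.0389  0.0132] [ 0.6085 -0.0378  0.01
[... 524 characters left out ...]
46875), (26.42373275756836, 7.570708274841309), 5.722885608673096) 0.01757098581327754
noz (290, 320) 150 zmax 0.06068088273689074 c [0.4425 0.1494 0.0591] 67
   hood ((442.4219665527344, 148.82437133789062), (45.849708557128906, 48.18678283691406), 41.038597106933594) 0.017738789271388278
noz (335, 278) 143 zmax 0.060482555963793594 c [0.4266 0.0271 0.0587] 57
   hood ((426.1211242675781, 27.922548294067383), (35.942901611328125, 35.19111633300781), 30.072904586791992) 0.01808454859164066
noz (366, 225) 118 zmax 0.06090839523117208 c [ 0.4535 -0.1368  0.0589] 42
   hood ((452.3024597167969, -135.62844848632812), (58.47671890258789, 56.86363983154297), 63.31890106201172) 0.017482898822328008
```

View pics/crop0.png

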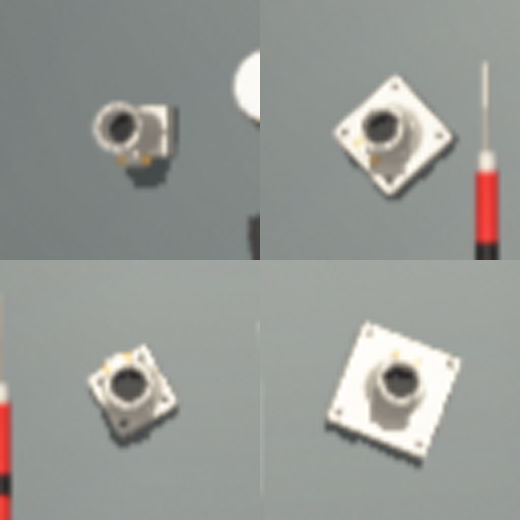

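The crop confirms the choice by hood size: bare-steel hoods of 26 (top-left), 46 (top-right), 36 (bottom-left) and 56 mm (bottom-right), at (167,314), (252,291), (308,298) and (382,285). The coloured look-alikes are excluded. Next I work out the pads from the top view and the approach to nozzle_26.

```bash
cat >> h.py <<'E'
def go(target,phi):
    """print the turn to yaw phi (deg, of tool x), then the shift in the axes after that turn"""
    from plant import readout
    from scipy.spatial.transform import Rotation as R
    s=readout.observe(); A=R.from_rotvec(s['ee_rot'])
    f=np.radians(phi); B=R.from_matrix(np.array([[np.cos(f),np.sin(f),0],[np.sin(f),-np.cos(f),0],[0,0,-1]]).T if 0 else np.c_[[np.cos(f),np.sin(f),0],[np.sin(f),-np.cos(f),0],[0,0,-1]])
    print('turn',(A.inv()*B).as_rotvec(),'shift after',B.inv().apply(np.array(target)-s['position']),'from',s['position'],'F',s['force'],'w',s['width'],'t',s['time_s'])
E
python3 - <<'E'
from h import *
I=cv2.imread('pics/top0.png');hsv=cv2.cvtColor(I,cv2.COLOR_BGR2HSV);P=cloud('top',np.load('pics/top0.npy'))
print(hsv[221,230],P[221,230],hsv[60,20])
m=(hsv[...,1]>190)&((hsv[...,0]<4)|(hsv[...,0]>174)); w=np.zeros_like(m);w[195:245,210:358]=1
t=[]
for i,a,c,b in blobs(m&w,200):
    r=cv2.minAreaRect(np.argwhere(b)[:,::-1].astype(np.float32)); t.append(r[0]); print(a,r,onplane('top',r[0],.014))
sd=[(203.5,301),(231.5,273.5),(256.75,248.25),(280.3,225.4)]
for a,b in zip(sorted(t),sd): print('pad',*tri(ray('top',a),ray('side',b)))
go([.398,.3275,.16],-83)
E
```

```text
[  2 177 236] [0.6046 0.201  0.0081] [ 19  46 132]
turn [ 0.0015 -0.0011  1.2178] shift after [ 0.2392 -0.245   0.0815] from [0.1257 0.535  0.2415] F [-0.7179  0.0426  0.0478] w 0.0854860282386569 t 0.1
```

The manual's scale: turns go in shares of pi rad. Converting my numbers, 0.122 rad / 3.1416 = 0.0388.

Call:
send_path(
  plan=[
    {"r":[0, 0, 0.0388], "aperture":0.085},
    {"r":[0, 0, 0.0388], "aperture":0.085},
    {"r":[0, 0, 0.0388], "aperture":0.085},
    {"r":[0, 0, 0.0388], "aperture":0.085},
    {"r":[0, 0, 0.0388], "aperture":0.085},
    {"r":[0, 0, 0.0388], "aperture":0.085},
    {"r":[0, 0, 0.0388], "aperture":0.085},
    {"r":[0, 0, 0.0388], "aperture":0.085},
    {"r":[0, 0, 0.0388], "aperture":0.085},
    {"r":[0, 0, 0.0382], "aperture":0.085},
    {"d":[0.024, -0.0245, 0.008], "aperture":0.085},
    {"d":[0.024, -0.0245, 0.008], "aperture":0.085},
    {"d":[0.024, -0.0245, 0.008], "aperture":0.085},
    {"d":[0.024, -0.0245, 0.008], "aperture":0.085},
    {"d":[0.024, -0.0245, 0.008], "aperture":0.085},
    {"d":[0.024, -0.0245, 0.008], "aperture":0.085},
    {"d":[0.024, -0.0245, 0.008], "aperture":0.085},
    {"d":[0.024, -0.0245, 0.008], "aperture":0.085},
    {"d":[0.024, -0.0245, 0.008], "aperture":0.085},
    {"d":[0.0232, -0.0245, 0.0095], "aperture":0.085},
  ],
  grip_force=40,
)

```text
time_s: 1.77
position: [0.3991, 0.3264, 0.1604]
ee_rot: [-2.353, 2.082, 0.0]
force: [0.9, 0.8, 0.0]
width: 0.0848
gripper_force: 0.0
```

```bash
python3 - <<'E'
from h import *
c=vision.calibration('wrist');p,d=vision.capture('wrist');cv2.imwrite('pics/w1.png',p[:,:,::-1]);print(c)
np.savez('pics/w1.npz',d=d,K=c['K'],T=c['T'])
I=cv2.imread('pics/top0.png');hsv=cv2.cvtColor(I,cv2.COLOR_BGR2HSV)
m=(hsv[...,1]>150)&((hsv[...,0]<4)|(hsv[...,0]>174)); w=np.zeros_like(m);w[195:245,210:358]=1
t=[]
for i,a,q,b in blobs(m&w,200):
    r=cv2.minAreaRect(np.argwhere(b)[:,::-1].astype(np.float32)); t.append(r[0]); print(a,r,onplane('top',r[0],.014))
sd=[(203.5,301),(231.5,273.5),(256.75,248.25),(280.3,225.4)]
for a,b in zip(sorted(t),sd): print('pad',*tri(ray('top',a),ray('side',b)))
go([.398,.3275,.05],-83)
E
```

```text
{'K': array([[369.0404,   0.    , 314.9058],
       [  0.    , 369.0404, 230.1203],
       [  0.    ,   0.    ,   1.    ]]), 'T': array([[-0.9927, -0.1154, -0.0351,  0.4081],
       [-0.1207,  0.9505,  0.2864,  0.2535],
       [ 0.0003,  0.2885, -0.9575,  0.2917],
       [ 0.    ,  0.    ,  0.    ,  1.    ]])}
636 ((300.5, 217.5), (25.0, 25.0), 90.0) [0.608  0.0412 0.014 ]
627 ((336.5, 216.5), (25.0, 25.0), 90.0) [ 0.6086 -0.0395  0.014 ]
649 ((229.5, 220.0), (26.0, 25.0), 90.0) [0.6055 0.201  0.014 ]
637 ((265.5, 219.0), (26.0, 25.0), 90.0) [0.6062 0.1199 0.014 ]
pad [0.6053 0.2008 0.0131] 0.0010958582888825543
pad [0.6071 0.1204 0.0112] 0.000541411395925504
pad [0.6085 0.0414 0.0125] 0.00027057781301316404
pad [ 0.6094 -0.0394  0.012 ] 0.0007466816958649215
turn [ 0.0023 -0.004  -0.0031] shift after [-0.0052  0.003   0.1081] from [0.4016 0.3227 0.1581] F [ 3.9551 -3.9804 -0.918 ] w 0.08499184371107806 t 1.8167
```

View pics/w1.png

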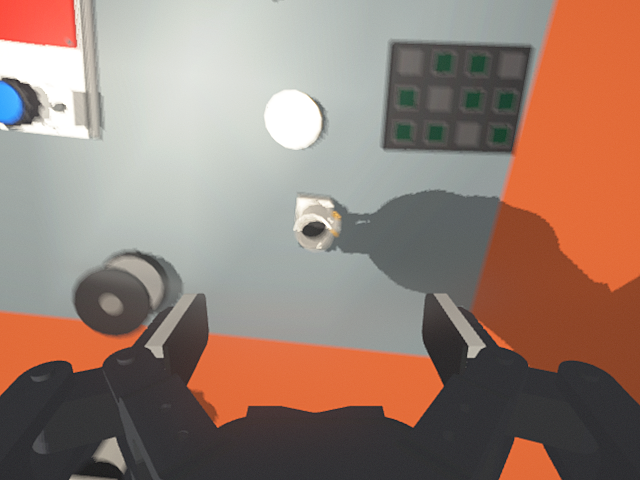

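The wrist view shows nozzle_26 at (317,225), hood nearly square to the image, with the tin, spool and tray clear of the fingers. I let the arm settle and refine the position from there.

```bash
cat >> h.py <<'E'
def noz(name,guess,tag):
    """rim centre (collar band z>.05) and hood rectangle around guess, from one picture's depth and colour"""
    c=vision.calibration(name);p,d=vision.capture(name);cv2.imwrite(f'pics/{tag}.png',p[:,:,::-1])
    P=cloud(name,d,c);g=np.array(guess);near=np.hypot(P[...,0]-g[0],P[...,1]-g[1])<.05;z=P[...,2]-g[2]
    for k,lo,hi in(('rim',.054,.066),('hood',.012,.022)):
        b=blobs(near&(z>lo)&(z<hi),10)
        if b:
            m=max(b,key=lambda q:q[1])[3];Q=P[m];xy=(Q[:,:2]*1000).astype(np.float32)
            print(k,m.sum(),'z',np.median(Q[:,2]),'circle',cv2.minEnclosingCircle(xy),'rect',cv2.minAreaRect(xy),'pix',np.argwhere(m).mean(0)[::-1])
E
```

Call:
send_path(
  plan=[
    {"aperture":0.085},
    {"aperture":0.085},
  ],
)

```text
time_s: 1.98
position: [0.3982, 0.3272, 0.1603]
ee_rot: [2.35, -2.083, -0.0]
force: [-0.5, -0.1, -1.2]
width: 0.085
gripper_force: 0.0
```

```bash
python3 - <<'E'
from h import *
noz('wrist',[.398,.328,0],'w2'); go([.398,.3275,.05],-83)
E
```

```text
rim 419 z 0.0593434526640193 circle ((398.7414245605469, 326.7352600097656), 12.143049240112305) rect ((398.83990478515625, 326.7727966308594), (23.411348342895508, 23.225601196289062), 75.63212585449219) pix [313.8616 234.2148]
hood 299 z 0.017670769315644708 circle ((398.8604736328125, 323.7732849121094), 15.746661186218262) rect ((398.92156982421875, 323.3833312988281), (26.06800651550293, 19.507095336914062), 1.5237479209899902) pix [314.3512 206.0702]
turn [ 0.0003 -0.0001 -0.0004] shift after [ 0.0005 -0.0001  0.1107] from [0.3979 0.3279 0.1607] F [ 1.178  -0.3353  0.7755] w 0.08461405638802366 t 2.0333
```

Call:
send_path(
  plan=[
    {"d":[0.001, -0.0007, 0.02], "aperture":0.07},
    {"d":[0, 0, 0.02], "aperture":0.07},
    {"d":[0, 0, 0.02], "aperture":0.07},
    {"d":[0, 0, 0.02], "aperture":0.07},
    {"d":[0, 0, 0.015], "aperture":0.07},
    {"d":[0, 0, 0.01], "aperture":0.07},
    {"d":[0, 0, 0.0055], "aperture":0.07},
    {"aperture":0.07},
  ],
  grip_force=40,
)

```text
time_s: 2.7
position: [0.3982, 0.3272, 0.0497]
ee_rot: [2.353, -2.08, 0.0]
force: [0.4, -0.2, -0.7]
width: 0.0697
gripper_force: 0.0
```

Call:
send_path(
  plan=[
    {"aperture":0.015},
    {"aperture":0.015},
    {"aperture":0.015},
    {"aperture":0.015},
    {"aperture":0.015},
    {"aperture":0.015},
  ],
)

```text
time_s: 3.2
position: [0.3993, 0.3273, 0.0512]
ee_rot: [-2.352, 2.081, 0.0]
force: [-2.6, -0.2, 6.0]
width: 0.0224
gripper_force: 39.2
```

Call:
send_path(
  plan=[
    {"aperture":0.015},
    {"aperture":0.015},
  ],
)

```text
time_s: 3.37
position: [0.3993, 0.3274, 0.0512]
ee_rot: [-2.352, 2.081, 0.0]
force: [-1.9, -0.9, 5.7]
width: 0.0225
gripper_force: 39.2
```

Call:
send_path(
  plan=[
    {"d":[0, 0, -0.015], "aperture":0.015},
    {"d":[0, 0, -0.025], "aperture":0.015},
    {"d":[0, 0, -0.025], "aperture":0.015},
    {"d":[0, 0, -0.02], "aperture":0.015},
    {"d":[0, 0, -0.01], "aperture":0.015},
    {"aperture":0.015},
    {"aperture":0.015},
  ],
)

```text
time_s: 3.95
position: [0.3986, 0.3267, 0.1446]
ee_rot: [2.352, -2.082, -0.001]
force: [-0.3, -0.8, -0.6]
width: 0.0225
gripper_force: 39.3
```

```bash
python3 - <<'E'
from h import *
from plant import readout
s=readout.observe();print(s['position'],s['force'])
noz('wrist',[.399,.327,s['position'][2]-.05],'w3'); 
go([.6053,.2008,.145],-87)
E
```

```text
[0.3986 0.3267 0.1446] [-0.2656 -0.8092 -0.6272]
rim 2711 z 0.15305605632956804 circle ((399.37890625, 320.5914001464844), 24.997543334960938) rect ((398.3933410644531, 326.10833740234375), (49.85454559326172, 24.430797576904297), 10.12852668762207) pix [314.4788 313.7883]
hood 857 z 0.11095460633599552 circle ((398.4900817871094, 323.679443359375), 16.32091522216797) rect ((398.4392395019531, 323.2442321777344), (26.194393157958984, 21.115034103393555), 1.8211896419525146) pix [316.231  257.2742]
turn [ 0.002  -0.0012  0.0692] shift after [ 0.1362 -0.2002 -0.0012] from [0.3982 0.3263 0.1438] F [ 0.1889 -0.1281 -1.1533] w 0.022636140922671633 t 4.0
```

View pics/w3.png

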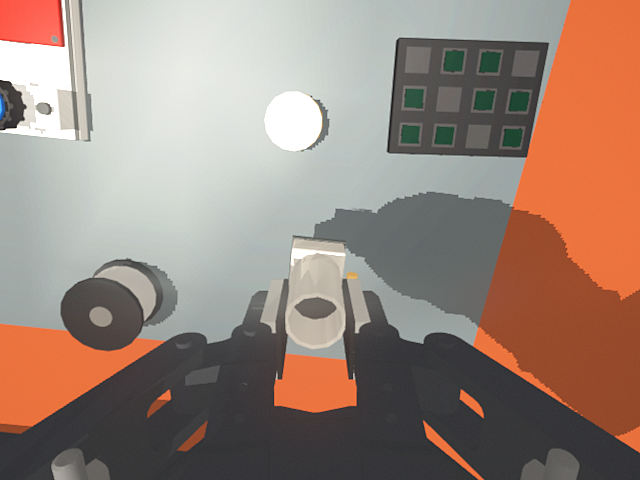

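The nozzle is held upright between the fingers, collar at (316,320) and hood edge at (292–346,238). I carry it to the blue-end pad.

Converted, 0.017 rad / 3.1416 = 0.0054.

Call:
send_path(
  plan=[
    {"d":[0.0066, -0.0087, 0], "r":[0, 0, 0.0054], "aperture":0.015},
    {"d":[0.02, -0.026, 0], "aperture":0.015},
    {"d":[0.02, -0.026, 0], "aperture":0.015},
    {"d":[0.02, -0.026, 0], "aperture":0.015},
    {"d":[0.02, -0.026, 0], "aperture":0.015},
    {"d":[0.02, -0.026, 0], "aperture":0.015},
    {"d":[0.02, -0.026, 0], "aperture":0.015},
    {"d":[0.014, -0.02, 0], "aperture":0.015},
    {"d":[0.006, -0.008, 0], "aperture":0.015},
    {"aperture":0.015},
    {"aperture":0.015},
    {"aperture":0.015},
  ],
)

```text
time_s: 5.0
position: [0.6051, 0.2017, 0.1445]
ee_rot: [2.334, -2.101, -0.001]
force: [-0.5, -0.7, -1.3]
width: 0.0224
gripper_force: 39.3
```

```bash
cat > pads.py <<'E'
from h import *
def pads(name,tag):
    c=vision.calibration(name);p,d=vision.capture(name);I=p[:,:,::-1].copy();cv2.imwrite(f'pics/{tag}.png',I)
    h=cv2.cvtColor(I,cv2.COLOR_BGR2HSV);P=cloud(name,d,c)
    m=(h[...,1]>150)&((h[...,0]<4)|(h[...,0]>174))&(P[...,2]<.025)&(P[...,2]>.004)&(abs(P[...,0]-.607)<.05)
    for i,a,q,b in blobs(m,300):
        r=cv2.minAreaRect((P[b][:,:2]*1000).astype(np.float32));print(a,'z',np.median(P[b][:,2]),r)
E
python3 - <<'E'
from pads import *
pads('wrist','w4'); go([.6053,.2008,.066],-84)
E
```

```text
2162 z 0.01364284206244809 ((608.58642578125, 62.31214904785156), (61.56739044189453, 16.111919403076172), 1.734412670135498)
6473 z 0.013749346008098018 ((607.8154907226562, 118.55226135253906), (61.2645378112793, 61.865196228027344), 0.6810521483421326)
5370 z 0.013735633963223387 ((606.6337890625, 198.500244140625), (61.16822052001953, 61.28281784057617), 1.0438916683197021)
turn [ 0.0008 -0.0001  0.0011] shift after [ 0.0012 -0.0001  0.079 ] from [0.6051 0.202  0.145 ] F [-0.5425  0.1629  0.2456] w 0.022411611518170782 t 5.05
```

View pics/w4.png

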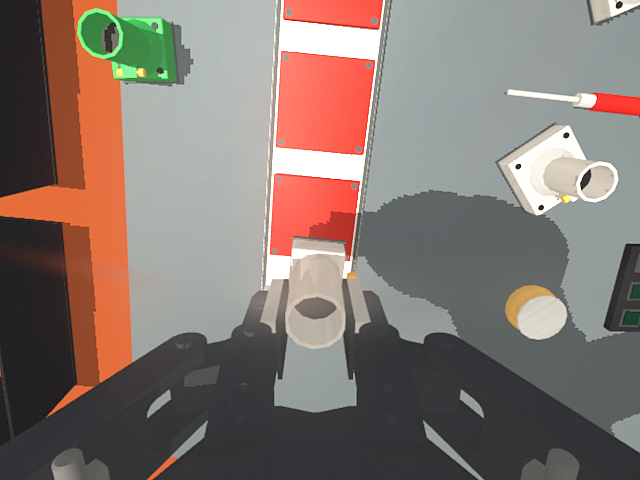

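The wrist view shows the held nozzle above the end pad, rim around (316,320), hood edge at (320,240) and pad at (318,215). I compare the held rim to the pad within this one camera.

```bash
cat >> pads.py <<'E'
def held(tag,c,d):
    I=cv2.imread(f'pics/{tag}.png');h=cv2.cvtColor(I,cv2.COLOR_BGR2HSV);P=cloud('wrist',d,c)
    w=np.zeros(d.shape,bool);w[270:355,284:349]=1
    z=P[...,2];zt=np.nanpercentile(z[w&(h[...,2]>130)],97)
    m=w&(h[...,2]>110)&(abs(z-zt)<.004)
    xy=(P[m][:,:2]*1000).astype(np.float32);print('held rim z',zt,cv2.minEnclosingCircle(xy),cv2.minAreaRect(xy))
E
python3 - <<'E'
from pads import *
c=vision.calibration('wrist');p,d=vision.capture('wrist');cv2.imwrite('pics/w5.png',p[:,:,::-1])
held('w5',c,d)
from plant import readout;print(readout.observe()['position'])
E
```

```text
held rim z 0.1540376481740481 ((604.8556518554688, 201.64698791503906), 16.171480178833008) ((605.1033935546875, 201.19900512695312), (23.557628631591797, 24.70120620727539), 5.433485507965088)
[0.6052 0.2021 0.1453]
```

Call:
send_path(
  plan=[
    {"d":[0.0024, -0.0007, 0.01], "aperture":0.015},
    {"d":[0, 0, 0.02], "aperture":0.015},
    {"d":[0, 0, 0.02], "aperture":0.015},
    {"d":[0, 0, 0.015], "aperture":0.015},
    {"d":[0, 0, 0.008], "aperture":0.015},
    {"d":[0, 0, 0.004], "aperture":0.015},
    {"d":[0, 0, 0.002], "aperture":0.015},
    {"aperture":0.015},
    {"aperture":0.015},
  ],
)

```text
time_s: 5.85
position: [0.6075, 0.1995, 0.0673]
ee_rot: [-2.334, 2.1, -0.001]
force: [-0.6, 0.5, 0.2]
width: 0.0226
gripper_force: 39.3
```

Call:
send_path(
  plan=[
    {"d":[0, 0, 0.001], "aperture":0.015},
    {"d":[0, 0, 0.0005], "aperture":0.015},
    {"aperture":0.015},
  ],
)

```text
time_s: 6.1
position: [0.6073, 0.1993, 0.0653]
ee_rot: [-2.334, 2.101, -0.001]
force: [0.4, 1.0, 0.3]
width: 0.0225
gripper_force: 39.4
```

Call:
send_path(
  plan=[
    {"d":[0, 0, 0.0005], "aperture":0.015},
    {"d":[0, 0, 0.0003], "aperture":0.015},
    {"aperture":0.015},
  ],
)

```text
time_s: 6.35
position: [0.6073, 0.1993, 0.0652]
ee_rot: [-2.334, 2.101, -0.001]
force: [-1.4, 0.9, 5.8]
width: 0.0224
gripper_force: 39.9
```

Contact (about 6 N). I release, retreat, and check.

Call:
send_path(
  plan=[
    {"aperture":0.05},
    {"aperture":0.07},
    {"aperture":0.07},
    {"aperture":0.07},
    {"d":[0, 0, -0.015], "aperture":0.07},
    {"d":[0, 0, -0.025], "aperture":0.07},
    {"d":[0, 0, -0.025], "aperture":0.07},
    {"d":[0, 0, -0.02], "aperture":0.07},
    {"aperture":0.07},
    {"aperture":0.07},
  ],
)

```text
time_s: 7.18
position: [0.6076, 0.1995, 0.1503]
ee_rot: [-2.333, 2.1, -0.001]
force: [0.0, 0.0, -1.3]
width: 0.0698
gripper_force: 0.0
```

```bash
python3 - <<'E'
from pads import *
noz('wrist',[.606,.2,.0137],'w6'); pads('wrist','w7'); go([.4272,.0267,.15],-60)
E
```

```text
rim 537 z 0.0732064720006696 circle ((607.0203857421875, 198.6242218017578), 12.029565811157227) rect ((607.042236328125, 198.6862335205078), (23.45318603515625, 23.366943359375), 44.67778015136719) pix [316.4004 245.149 ]
hood 361 z 0.031497172510163735 circle ((606.8729248046875, 195.7612762451172), 15.792802810668945) rect ((607.013427734375, 195.3992156982422), (25.89801025390625, 20.05657196044922), 0.1701788306236267) pix [316.6759 213.0471]
2763 z 0.013683007201600539 ((607.6253051757812, 62.40913009643555), (62.643287658691406, 20.644695281982422), 6.515038967132568)
7903 z 0.013725701361640752 ((607.504638671875, 118.45201873779297), (61.92327117919922, 61.80461120605469), 0.5860264897346497)
3912 z 0.01374584883465016 ((606.5597534179688, 198.42214965820312), (60.90968704223633, 61.07560348510742), 0.7965894341468811)
turn [ 0.0017  0.0002 -0.4188] shift after [ 0.0597  0.2413 -0.0021] from [0.6064 0.199  0.1479] F [ 0.1081  0.1423 -1.7847] w 0.0703834021097016 t 7.2833
```

View pics/w6.png

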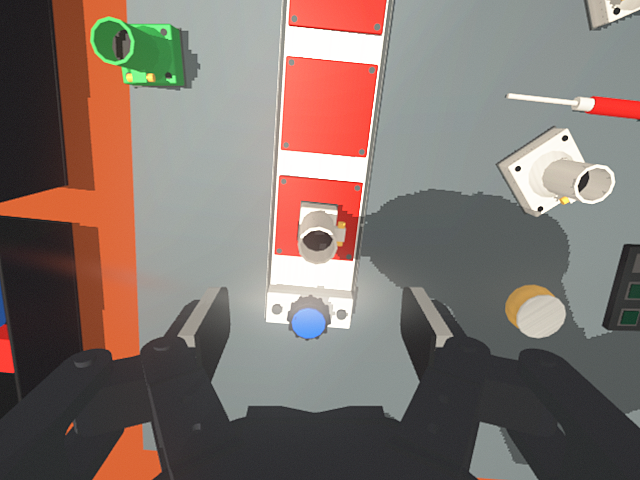

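nozzle_26 stands on the middle of the blue-end pad: rim (316,245), within 1 mm of the pad centre, next to the blue cap at (308,322). Next is nozzle_36.

Converted, -0.105 rad / 3.1416 = -0.0334.

Call:
send_path(
  plan=[
    {"r":[0, 0, -0.0334], "aperture":0.07},
    {"r":[0, 0, -0.0334], "aperture":0.07},
    {"r":[0, 0, -0.0334], "aperture":0.07},
    {"r":[0, 0, -0.0331], "aperture":0.07},
    {"d":[0.0038, 0.0152, 0], "aperture":0.07},
    {"d":[0.0076, 0.0302, 0], "aperture":0.07},
    {"d":[0.0076, 0.0302, 0], "aperture":0.07},
    {"d":[0.0076, 0.0302, 0], "aperture":0.07},
    {"d":[0.0076, 0.0302, 0], "aperture":0.07},
    {"d":[0.0076, 0.0302, 0], "aperture":0.07},
    {"d":[0.0076, 0.0302, 0], "aperture":0.07},
    {"d":[0.0076, 0.0302, 0], "aperture":0.07},
    {"d":[0.0038, 0.015, 0], "aperture":0.07},
    {"aperture":0.07},
    {"aperture":0.07},
  ],
)

```text
time_s: 8.53
position: [0.4274, 0.025, 0.1485]
ee_rot: [2.72, -1.571, -0.001]
force: [0.6, 0.4, -0.1]
width: 0.0705
gripper_force: 0.0
```

```bash
python3 - <<'E'
from h import *
noz('wrist',[.428,.0255,0],'w8'); go([.428,.0255,.0505],-60)
E
```

```text
rim 462 z 0.05926359211249943 circle ((428.62237548828125, 24.26881980895996), 12.096844673156738) rect ((428.4873046875, 24.039283752441406), (23.211681365966797, 23.496431350708008), 72.24488830566406) pix [314.0498 238.4545]
hood 806 z 0.018032664050457697 circle ((428.40643310546875, 24.450626373291016), 24.760726928710938) rect ((428.4632568359375, 24.032699584960938), (35.69386291503906, 35.928775787353516), 29.209468841552734) pix [318.4181 208.4392]
turn [0.0007 0.0001 0.0001] shift after [0.     0.0001 0.098 ] from [0.4281 0.0256 0.1485] F [-0.6507  0.9263  0.8133] w 0.06989712899061226 t 8.5833
```

Call:
send_path(
  plan=[
    {"d":[0.0014, 0, 0.02], "aperture":0.07},
    {"d":[0, 0, 0.02], "aperture":0.07},
    {"d":[0, 0, 0.02], "aperture":0.07},
    {"d":[0, 0, 0.02], "aperture":0.07},
    {"d":[0, 0, 0.01], "aperture":0.07},
    {"d":[0, 0, 0.007], "aperture":0.07},
    {"aperture":0.07},
    {"aperture":0.015},
    {"aperture":0.015},
    {"aperture":0.015},
    {"aperture":0.015},
    {"aperture":0.015},
    {"aperture":0.015},
  ],
  grip_force=40,
)

```text
time_s: 9.67
position: [0.4295, 0.0246, 0.0527]
ee_rot: [-2.72, 1.569, -0.002]
force: [-1.1, 0.6, 5.2]
width: 0.0224
gripper_force: 39.1
```

Call:
send_path(
  plan=[
    {"d":[0, 0, -0.015], "aperture":0.015},
    {"d":[0, 0, -0.025], "aperture":0.015},
    {"d":[0, 0, -0.025], "aperture":0.015},
    {"d":[0, 0, -0.02], "aperture":0.015},
    {"d":[0, 0, -0.01], "aperture":0.015},
    {"aperture":0.015},
    {"aperture":0.015},
  ],
)

```text
time_s: 10.25
position: [0.4288, 0.0246, 0.1468]
ee_rot: [-2.72, 1.57, 0.0]
force: [0.5, 0.6, -2.2]
width: 0.0223
gripper_force: 39.4
```

```bash
python3 - <<'E'
from h import *
go([.6074,.1187,.145],-88.3)
E
```

```text
turn [-0.0006  0.0006  0.4941] shift after [-0.0888 -0.1814  0.0018] from [0.4288 0.0246 0.1468] F [ 0.546   0.6012 -2.2491] w 0.02234215231577417 t 10.25
```

Converted, 0.0988 rad / 3.1416 = 0.0314.

Call:
send_path(
  plan=[
    {"r":[0, 0, 0.0314], "aperture":0.015},
    {"r":[0, 0, 0.0314], "aperture":0.015},
    {"r":[0, 0, 0.0314], "aperture":0.015},
    {"r":[0, 0, 0.0314], "aperture":0.015},
    {"r":[0, 0, 0.0314], "aperture":0.015},
    {"d":[-0.006, -0.0114, 0], "aperture":0.015},
    {"d":[-0.0118, -0.025, 0], "aperture":0.015},
    {"d":[-0.0118, -0.025, 0], "aperture":0.015},
    {"d":[-0.0118, -0.025, 0], "aperture":0.015},
    {"d":[-0.0118, -0.025, 0], "aperture":0.015},
    {"d":[-0.0118, -0.025, 0], "aperture":0.015},
    {"d":[-0.0118, -0.025, 0], "aperture":0.015},
    {"d":[-0.012, -0.02, 0], "aperture":0.015},
    {"aperture":0.015},
    {"aperture":0.015},
    {"aperture":0.015},
  ],
)

```text
time_s: 11.58
position: [0.6065, 0.1183, 0.1452]
ee_rot: [2.252, -2.186, -0.002]
force: [0.3, -0.4, -0.9]
width: 0.0222
gripper_force: 39.4
```

```bash
python3 - <<'E'
from pads import *
pads('wrist','w9');c=vision.calibration('wrist');p,d=vision.capture('wrist');cv2.imwrite('pics/w10.png',p[:,:,::-1]);held('w10',c,d)
go([.6075,.1187,.068],-88.3)
E
```

```text
2717 z 0.013691256291255782 ((609.7152099609375, -18.43632698059082), (61.69929504394531, 17.40129280090332), 1.2279000282287598)
6531 z 0.013706473873706548 ((608.7960815429688, 38.6390380859375), (61.613685607910156, 61.25524139404297), 0.5890026688575745)
4068 z 0.013728451701448013 ((607.7406005859375, 117.97773742675781), (61.667301177978516, 60.18427276611328), 1.0648430585861206)
held rim z 0.15372418877552582 ((607.1919555664062, 118.18504333496094), 15.988445281982422) ((606.8474731445312, 118.04801940917969), (22.728166580200195, 24.57060432434082), 2.1976280212402344)
turn [ 0.0011 -0.0003  0.0001] shift after [-0.0005 -0.0009  0.0785] from [0.6067 0.1181 0.1465] F [-0.9022  0.2354  0.6447] w 0.02216957306340137 t 11.6833
```

View pics/w10.png

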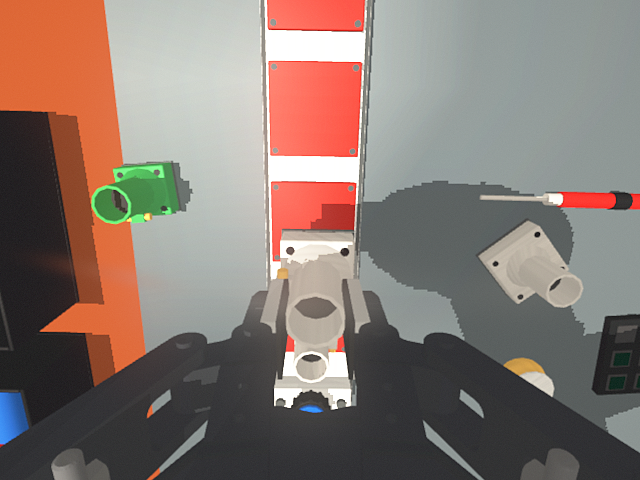

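nozzle_36 is held square over pad 2 (rim (316,318), hood (318,243)), with the placed nozzle_26 behind it at (312,365). I lower it.

Call:
send_path(
  plan=[
    {"d":[0, -0.0008, 0.01], "aperture":0.015},
    {"d":[0, 0, 0.02], "aperture":0.015},
    {"d":[0, 0, 0.02], "aperture":0.015},
    {"d":[0, 0, 0.015], "aperture":0.015},
    {"d":[0, 0, 0.008], "aperture":0.015},
    {"d":[0, 0, 0.004], "aperture":0.015},
    {"d":[0, 0, 0.001], "aperture":0.015},
    {"aperture":0.015},
    {"aperture":0.015},
  ],
)

```text
time_s: 12.43
position: [0.609, 0.1188, 0.0701]
ee_rot: [-2.253, 2.186, -0.002]
force: [-0.1, 0.3, 0.1]
width: 0.0224
gripper_force: 39.4
```

Call:
send_path(
  plan=[
    {"d":[0, 0, 0.001], "aperture":0.015},
    {"d":[0, 0, 0.0005], "aperture":0.015},
    {"aperture":0.015},
  ],
)

```text
time_s: 12.68
position: [0.6085, 0.1187, 0.0678]
ee_rot: [-2.254, 2.187, -0.0]
force: [-0.5, -0.7, -0.6]
width: 0.0224
gripper_force: 39.4
```

Call:
send_path(
  plan=[
    {"d":[0, 0, 0.001], "aperture":0.015},
    {"aperture":0.015},
    {"aperture":0.015},
  ],
)

```text
time_s: 12.93
position: [0.6086, 0.1187, 0.0668]
ee_rot: [-2.254, 2.187, -0.001]
force: [-0.3, 0.6, 1.3]
width: 0.0225
gripper_force: 39.6
```

Call:
send_path(
  plan=[
    {"d":[0, 0, 0.0006], "aperture":0.015},
    {"aperture":0.015},
    {"aperture":0.015},
  ],
)

```text
time_s: 13.18
position: [0.6086, 0.1187, 0.0668]
ee_rot: [-2.254, 2.187, -0.001]
force: [-2.6, -0.5, 4.8]
width: 0.0225
gripper_force: 40.0
```

Call:
send_path(
  plan=[
    {"aperture":0.05},
    {"aperture":0.07},
    {"aperture":0.07},
    {"aperture":0.07},
    {"d":[0, 0, -0.015], "aperture":0.07},
    {"d":[0, 0, -0.025], "aperture":0.07},
    {"d":[0, 0, -0.025], "aperture":0.07},
    {"d":[0, 0, -0.02], "aperture":0.07},
    {"aperture":0.07},
    {"aperture":0.07},
  ],
)

```text
time_s: 14.02
position: [0.609, 0.119, 0.1521]
ee_rot: [-2.253, 2.186, -0.001]
force: [-0.4, -0.0, -0.6]
width: 0.0701
gripper_force: 0.0
```

```bash
python3 - <<'E'
from pads import *
noz('wrist',[.608,.118,.0137],'w11'); pads('wrist','w12'); go([.4435,.147,.15],-48.5)
E
```

```text
rim 531 z 0.07323836750800156 circle ((607.9126586914062, 118.7391128540039), 12.166970252990723) rect ((607.6281127929688, 118.5368881225586), (23.37753677368164, 23.310577392578125), 44.282020568847656) pix [317.4802 245.3465]
hood 862 z 0.03196165364453532 circle ((607.7252807617188, 118.47468566894531), 24.54022789001465) rect ((607.7049560546875, 118.35355377197266), (36.09031677246094, 35.903892517089844), 0.5506751537322998) pix [321.2494 212.5696]
2817 z 0.013684150036590015 ((609.5089721679688, -18.730714797973633), (61.870975494384766, 18.522735595703125), 1.8605215549468994)
7557 z 0.01371872913131117 ((608.6470947265625, 38.63664627075195), (61.66569900512695, 61.348880767822266), 1.1829243898391724)
3048 z 0.013753259302839771 ((607.6072998046875, 118.37384033203125), (61.38866424560547, 61.142723083496094), 0.8406705856323242)
332 z 0.01350789415474729 ((607.1526489257812, 175.1947021484375), (60.5851936340332, 18.069839477539062), 3.5234246253967285)
509 z 0.013840172776902804 ((628.8865966796875, 209.76893615722656), (15.835370063781738, 37.81735610961914), 1.5427734851837158)
turn [ 0.0017  0.0004 -0.6945] shift after [-0.1301  0.1042 -0.0002] from [0.6077 0.1186 0.1498] F [-0.6099  0.0985 -0.9006] w 0.07008877141851902 t 14.1167
```

nozzle_36 sits within 0.3 mm of its pad's centre, and square to it. Next is nozzle_46.

Converted, -0.116 rad / 3.1416 = -0.0369.

Call:
send_path(
  plan=[
    {"r":[0, 0, -0.0369], "aperture":0.07},
    {"r":[0, 0, -0.0369], "aperture":0.07},
    {"r":[0, 0, -0.0369], "aperture":0.07},
    {"r":[0, 0, -0.0369], "aperture":0.07},
    {"r":[0, 0, -0.0369], "aperture":0.07},
    {"r":[0, 0, -0.0364], "aperture":0.07},
    {"d":[-0.01, 0.0082, 0], "aperture":0.07},
    {"d":[-0.022, 0.0176, 0], "aperture":0.07},
    {"d":[-0.022, 0.0176, 0], "aperture":0.07},
    {"d":[-0.022, 0.0176, 0], "aperture":0.07},
    {"d":[-0.022, 0.0176, 0], "aperture":0.07},
    {"d":[-0.022, 0.0176, 0], "aperture":0.07},
    {"d":[-0.01, 0.008, 0], "aperture":0.07},
    {"aperture":0.07},
    {"aperture":0.07},
  ],
)

```text
time_s: 15.37
position: [0.4435, 0.1468, 0.1504]
ee_rot: [2.864, -1.288, -0.001]
force: [1.1, -0.9, 0.3]
width: 0.07
gripper_force: 0.0
```

```bash
python3 - <<'E'
from h import *
noz('wrist',[.4435,.147,0],'w13'); go([.4435,.147,.0515],-48.5)
E
```

```text
rim 462 z 0.05929694030988643 circle ((444.0504455566406, 146.69219970703125), 12.053640365600586) rect ((443.99212646484375, 146.74417114257812), (23.2669620513916, 23.53792953491211), 28.840002059936523) pix [314.3463 239.0476]
hood 2170 z 0.01785611802962056 circle ((443.9392395019531, 146.72215270996094), 31.847061157226562) rect ((444.135009765625, 146.64810180664062), (45.99048614501953, 45.8906135559082), 41.68345642089844) pix [314.3037 213.8101]
turn [ 0.0009 -0.0001  0.0006] shift after [-0.0006  0.0004  0.0989] from [0.4442 0.1468 0.1504] F [-0.4028  0.2423  0.2873] w 0.06984244174666036 t 15.4167
```

Call:
send_path(
  plan=[
    {"d":[0, 0, 0.02], "aperture":0.07},
    {"d":[0, 0, 0.02], "aperture":0.07},
    {"d":[0, 0, 0.02], "aperture":0.07},
    {"d":[0, 0, 0.02], "aperture":0.07},
    {"d":[0, 0, 0.01], "aperture":0.07},
    {"d":[0, 0, 0.0085], "aperture":0.07},
    {"aperture":0.07},
    {"aperture":0.015},
    {"aperture":0.015},
    {"aperture":0.015},
    {"aperture":0.015},
    {"aperture":0.015},
    {"aperture":0.015},
  ],
  grip_force=50,
)

```text
time_s: 16.5
position: [0.4446, 0.1472, 0.0532]
ee_rot: [-2.864, 1.289, -0.002]
force: [-1.2, -1.3, 4.7]
width: 0.0221
gripper_force: 48.9
```

Call:
send_path(
  plan=[
    {"d":[0, 0, -0.015], "aperture":0.015},
    {"d":[0, 0, -0.025], "aperture":0.015},
    {"d":[0, 0, -0.025], "aperture":0.015},
    {"d":[0, 0, -0.02], "aperture":0.015},
    {"d":[0, 0, -0.01], "aperture":0.015},
    {"aperture":0.015},
    {"aperture":0.015},
  ],
)

```text
time_s: 17.08
position: [0.4439, 0.1471, 0.1472]
ee_rot: [-2.864, 1.29, 0.0]
force: [-0.5, 0.6, 0.2]
width: 0.022
gripper_force: 49.2
```

```bash
python3 - <<'E'
from h import *
go([.6087,.0386,.145],-89.3)
E
```

```text
turn [-0.0004  0.0007  0.7121] shift after [ 0.1105 -0.1634  0.0022] from [0.4439 0.1471 0.1472] F [-0.4669  0.6227  0.1948] w 0.02201573859685689 t 17.0833
```

Converted, 0.1187 rad / 3.1416 = 0.0378.

Call:
send_path(
  plan=[
    {"r":[0, 0, 0.0378], "aperture":0.015},
    {"r":[0, 0, 0.0378], "aperture":0.015},
    {"r":[0, 0, 0.0378], "aperture":0.015},
    {"r":[0, 0, 0.0378], "aperture":0.015},
    {"r":[0, 0, 0.0378], "aperture":0.015},
    {"r":[0, 0, 0.0378], "aperture":0.015},
    {"d":[0.0085, -0.0124, 0], "aperture":0.015},
    {"d":[0.017, -0.025, 0], "aperture":0.015},
    {"d":[0.017, -0.025, 0], "aperture":0.015},
    {"d":[0.017, -0.025, 0], "aperture":0.015},
    {"d":[0.017, -0.025, 0], "aperture":0.015},
    {"d":[0.017, -0.025, 0], "aperture":0.015},
    {"d":[0.017, -0.026, 0], "aperture":0.015},
    {"aperture":0.015},
    {"aperture":0.015},
    {"aperture":0.015},
  ],
)

```text
time_s: 18.42
position: [0.6079, 0.0383, 0.1455]
ee_rot: [2.232, -2.207, -0.003]
force: [-0.6, 0.2, -0.6]
width: 0.0223
gripper_force: 49.4
```

```bash
python3 - <<'E'
from pads import *
pads('wrist','w14');c=vision.calibration('wrist');p,d=vision.capture('wrist');cv2.imwrite('pics/w15.png',p[:,:,::-1]);held('w15',c,d)
go([.6087,.0386,.068],-89.3)
E
```

```text
5911 z 0.01370350437924156 ((609.8997192382812, -41.51081085205078), (61.24111557006836, 61.276676177978516), 0.5761630535125732)
2783 z 0.013715723777372568 ((609.2432250976562, 21.852170944213867), (61.4259033203125, 27.982553482055664), 0.48394232988357544)
1591 z 0.01381072664674693 ((606.7447509765625, 187.22061157226562), (61.077911376953125, 40.09965896606445), 1.3881593942642212)
held rim z 0.1534654293456535 ((607.61376953125, 38.31401062011719), 16.16411781311035) ((608.3861694335938, 38.59123992919922), (24.92606544494629, 24.14395523071289), 86.45394897460938)
turn [ 0.0014 -0.0001  0.0008] shift after [ 0.0003 -0.0007  0.0787] from [0.608  0.0389 0.1467] F [-0.0416 -0.1663 -0.6179] w 0.02169823026480587 t 18.5167
```

View pics/w15.png

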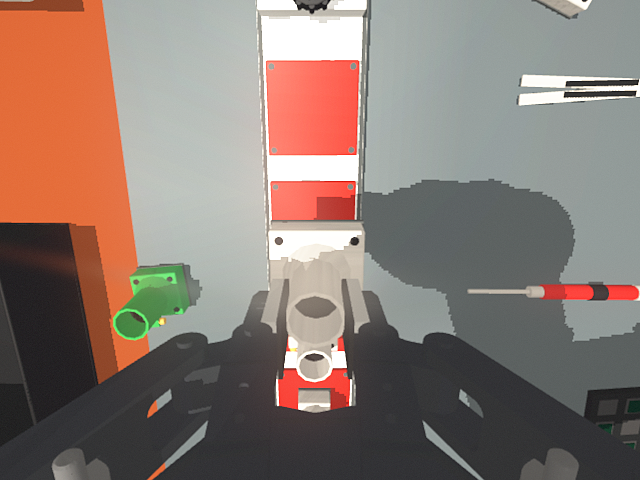

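nozzle_46 is held square over pad 3 (rim (316,318), hood edge (316,228)). I lower it.

Call:
send_path(
  plan=[
    {"d":[0, -0.0004, 0.01], "aperture":0.015},
    {"d":[0, 0, 0.02], "aperture":0.015},
    {"d":[0, 0, 0.02], "aperture":0.015},
    {"d":[0, 0, 0.015], "aperture":0.015},
    {"d":[0, 0, 0.008], "aperture":0.015},
    {"d":[0, 0, 0.004], "aperture":0.015},
    {"d":[0, 0, 0.002], "aperture":0.015},
    {"d":[0, 0, 0.0005], "aperture":0.015},
    {"aperture":0.015},
    {"aperture":0.015},
  ],
)

```text
time_s: 19.35
position: [0.6099, 0.0386, 0.0689]
ee_rot: [-2.234, 2.206, -0.002]
force: [0.5, 0.2, 0.1]
width: 0.0219
gripper_force: 49.4
```

Call:
send_path(
  plan=[
    {"d":[0, 0, 0.001], "aperture":0.015},
    {"aperture":0.015},
    {"aperture":0.015},
  ],
)

```text
time_s: 19.6
position: [0.6097, 0.0385, 0.0674]
ee_rot: [-2.234, 2.207, -0.001]
force: [-0.5, 0.4, 0.8]
width: 0.0219
gripper_force: 49.6
```

Call:
send_path(
  plan=[
    {"d":[0, 0, 0.0006], "aperture":0.015},
    {"aperture":0.015},
    {"aperture":0.015},
  ],
)

```text
time_s: 19.85
position: [0.6097, 0.0385, 0.0673]
ee_rot: [-2.235, 2.207, -0.001]
force: [-3.1, 1.0, 6.1]
width: 0.0221
gripper_force: 50.0
```

Call:
send_path(
  plan=[
    {"aperture":0.05},
    {"aperture":0.07},
    {"aperture":0.07},
    {"aperture":0.07},
    {"d":[0, 0, -0.015], "aperture":0.07},
    {"d":[0, 0, -0.025], "aperture":0.07},
    {"d":[0, 0, -0.025], "aperture":0.07},
    {"d":[0, 0, -0.02], "aperture":0.07},
    {"aperture":0.07},
    {"aperture":0.07},
  ],
)

```text
time_s: 20.68
position: [0.61, 0.0387, 0.1525]
ee_rot: [-2.233, 2.206, -0.002]
force: [-0.6, -0.1, -0.3]
width: 0.07
gripper_force: 0.0
```

```bash
python3 - <<'E'
from pads import *
noz('wrist',[.6087,.0386,.0137],'w16'); pads('wrist','w17'); go([.454,-.138,.15],-115)
E
```

```text
rim 527 z 0.0732209796230843 circle ((608.9551391601562, 38.550071716308594), 12.146474838256836) rect ((608.9898681640625, 38.57145309448242), (23.753223419189453, 23.201950073242188), 74.98847961425781) pix [317.0911 245.1746]
hood 2341 z 0.03180326598896327 circle ((609.083251953125, 38.56373977661133), 31.857646942138672) rect ((609.0916137695312, 38.33580780029297), (46.182682037353516, 46.07404327392578), 0.7071492671966553) pix [316.7198 218.0064]
7963 z 0.013713779065444742 ((609.9428100585938, -41.20980453491211), (61.59593963623047, 61.17340087890625), 0.9565225839614868)
1723 z 0.013693641824343794 ((608.8959350585938, 38.3343505859375), (61.32822036743164, 61.1504020690918), 0.7760211825370789)
311 z 0.013812747706252515 ((632.5380249023438, 134.436767578125), (30.132457733154297, 10.875611305236816), 88.71332550048828)
1851 z 0.01380169699079492 ((606.6666259765625, 190.07200622558594), (61.38380432128906, 45.66033172607422), 0.6688227653503418)
turn [ 0.0018 -0.0004  0.4484] shift after [0.2253 0.0656 0.0002] from [0.6087 0.0384 0.1502] F [-0.3131  0.3694 -0.6929] w 0.0701941476463972 t 20.7833
```

nozzle_46 is centred within 0.3 mm. Next is nozzle_56.

The manual's scale: turns go in shares of pi rad. Converting my numbers, 0.112 rad / 3.1416 = 0.0357.

Call:
send_path(
  plan=[
    {"r":[0, 0, 0.0357], "aperture":0.07},
    {"r":[0, 0, 0.0357], "aperture":0.07},
    {"r":[0, 0, 0.0357], "aperture":0.07},
    {"r":[0, 0, 0.0357], "aperture":0.07},
    {"d":[0.014, 0.004, 0], "aperture":0.07},
    {"d":[0.028, 0.0082, 0], "aperture":0.07},
    {"d":[0.028, 0.0082, 0], "aperture":0.07},
    {"d":[0.028, 0.0082, 0], "aperture":0.07},
    {"d":[0.028, 0.0082, 0], "aperture":0.07},
    {"d":[0.028, 0.0082, 0], "aperture":0.07},
    {"d":[0.028, 0.0082, 0], "aperture":0.07},
    {"d":[0.028, 0.0082, 0], "aperture":0.07},
    {"d":[0.0153, 0.0042, 0], "aperture":0.07},
    {"aperture":0.07},
    {"aperture":0.07},
  ],
)

```text
time_s: 22.03
position: [0.4538, -0.1385, 0.1505]
ee_rot: [1.686, -2.649, -0.001]
force: [-0.3, -0.8, -0.0]
width: 0.0703
gripper_force: 0.0
```

```bash
python3 - <<'E'
from h import *
noz('wrist',[.454,-.138,0],'w18'); go([.454,-.138,.0515],-115)
E
```

```text
rim 453 z 0.05934124288156503 circle ((455.2071838378906, -138.93032836914062), 12.133934020996094) rect ((455.15740966796875, -138.97080993652344), (23.405332565307617, 23.193695068359375), 49.60475540161133) pix [312.7991 239.9073]
hood 3664 z 0.017759559247067153 circle ((455.040283203125, -138.88327026367188), 38.763031005859375) rect ((455.218994140625, -138.92698669433594), (56.59926986694336, 55.825496673583984), 66.98577117919922) pix [314.0177 215.0227]
turn [ 0.0011 -0.0004 -0.0001] shift after [0.0001 0.0005 0.0991] from [ 0.4545 -0.1381  0.1506] F [ 0.1473 -0.3559  0.0632] w 0.06984567026278511 t 22.0833
```

View pics/w18.png

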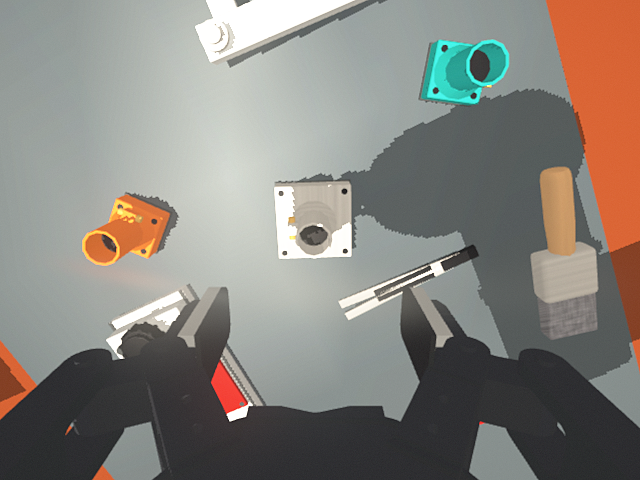

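The view shows the steel nozzle_56 at (313,225) with clear space on both finger sides. The orange one (130,230), the turquoise one (465,75) and the board holder (230,35) are well away. I grasp it.

Call:
send_path(
  plan=[
    {"d":[0, -0.001, 0.02], "aperture":0.07},
    {"d":[0, 0, 0.02], "aperture":0.07},
    {"d":[0, 0, 0.02], "aperture":0.07},
    {"d":[0, 0, 0.02], "aperture":0.07},
    {"d":[0, 0, 0.01], "aperture":0.07},
    {"d":[0, 0, 0.0085], "aperture":0.07},
    {"aperture":0.07},
    {"aperture":0.015},
    {"aperture":0.015},
    {"aperture":0.015},
    {"aperture":0.015},
    {"aperture":0.015},
    {"aperture":0.015},
  ],
  grip_force=55,
)

```text
time_s: 23.17
position: [0.4562, -0.1385, 0.0536]
ee_rot: [-1.688, 2.648, -0.001]
force: [-0.2, 1.6, 5.6]
width: 0.022
gripper_force: 53.8
```

Call:
send_path(
  plan=[
    {"d":[0, 0, -0.015], "aperture":0.015},
    {"d":[0, 0, -0.025], "aperture":0.015},
    {"d":[0, 0, -0.025], "aperture":0.015},
    {"d":[0, 0, -0.02], "aperture":0.015},
    {"d":[0, 0, -0.01], "aperture":0.015},
    {"aperture":0.015},
    {"aperture":0.015},
  ],
)

```text
time_s: 23.75
position: [0.4556, -0.1384, 0.1476]
ee_rot: [-1.688, 2.649, 0.0]
force: [-0.6, -0.0, -2.6]
width: 0.0221
gripper_force: 54.1
```

```bash
python3 - <<'E'
from h import *
go([.61,-.0414,.146],-91.2)
E
```

```text
turn [-0.0004  0.0007 -0.4151] shift after [-0.1002 -0.1524  0.0016] from [ 0.4556 -0.1384  0.1476] F [-0.5875 -0.0492 -2.6123] w 0.022082191930187206 t 23.75
```

Converted, -0.1038 rad / 3.1416 = -0.033.

Call:
send_path(
  plan=[
    {"r":[0, 0, -0.033], "aperture":0.015},
    {"r":[0, 0, -0.033], "aperture":0.015},
    {"r":[0, 0, -0.033], "aperture":0.015},
    {"r":[0, 0, -0.033], "aperture":0.015},
    {"d":[-0.0082, -0.0124, 0], "aperture":0.015},
    {"d":[-0.0165, -0.025, 0], "aperture":0.015},
    {"d":[-0.0165, -0.025, 0], "aperture":0.015},
    {"d":[-0.0165, -0.025, 0], "aperture":0.015},
    {"d":[-0.0165, -0.025, 0], "aperture":0.015},
    {"d":[-0.0165, -0.025, 0], "aperture":0.015},
    {"d":[-0.0095, -0.015, 0], "aperture":0.015},
    {"aperture":0.015},
    {"aperture":0.015},
    {"aperture":0.015},
  ],
)

```text
time_s: 24.92
position: [0.6093, -0.0415, 0.1465]
ee_rot: [2.196, -2.244, -0.002]
force: [-0.1, -0.4, 0.2]
width: 0.0221
gripper_force: 54.2
```

```bash
python3 - <<'E'
from pads import *
pads('wrist','w19');c=vision.calibration('wrist');p,d=vision.capture('wrist');cv2.imwrite('pics/w20.png',p[:,:,::-1]);held('w20',c,d)
go([.61,-.0414,.068],-91.2)
E
```

```text
1154 z 0.013657617120387988 ((610.5386352539062, -62.41163635253906), (59.83997344970703, 19.350744247436523), 0.9584227204322815)
1118 z 0.013848699985397533 ((608.73583984375, 107.07119750976562), (60.034515380859375, 40.98806381225586), 1.8727011680603027)
held rim z 0.15375774498850578 ((608.9185791015625, -42.38189697265625), 16.16177749633789) ((609.2273559570312, -42.82718276977539), (24.34734535217285, 24.30638885498047), 86.86650085449219)
turn [ 0.0009 -0.0001 -0.0007] shift after [-0.0005 -0.0007  0.0795] from [ 0.6093 -0.0419  0.1475] F [ 0.0294 -0.2317 -0.4697] w 0.021641477771707995 t 25.0167
```

View pics/w20.png

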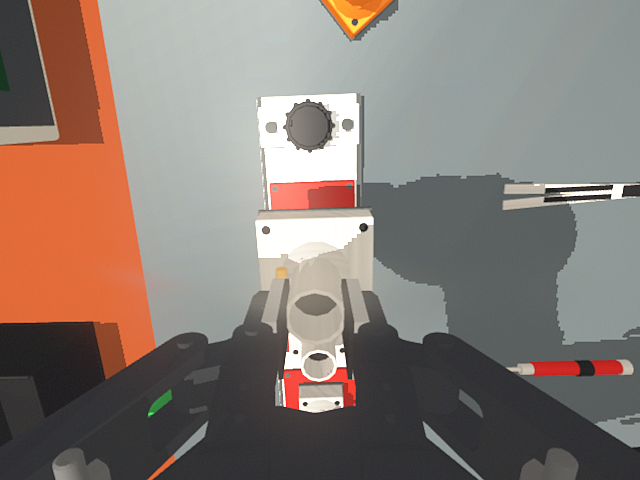

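nozzle_56 is held square over the far pad (rim (316,318), hood edge (315,214), black knob at (308,125)). I lower it with a 1 mm correction.

Call:
send_path(
  plan=[
    {"d":[-0.0008, -0.0004, 0.01], "aperture":0.015},
    {"d":[0, 0, 0.02], "aperture":0.015},
    {"d":[0, 0, 0.02], "aperture":0.015},
    {"d":[0, 0, 0.015], "aperture":0.015},
    {"d":[0, 0, 0.008], "aperture":0.015},
    {"d":[0, 0, 0.004], "aperture":0.015},
    {"d":[0, 0, 0.002], "aperture":0.015},
    {"d":[0, 0, 0.0005], "aperture":0.015},
    {"aperture":0.015},
    {"aperture":0.015},
  ],
)

```text
time_s: 25.85
position: [0.6111, -0.0407, 0.0692]
ee_rot: [-2.198, 2.243, -0.002]
force: [-0.2, -0.4, -1.2]
width: 0.0219
gripper_force: 54.2
```

Call:
send_path(
  plan=[
    {"d":[0, 0, 0.001], "aperture":0.015},
    {"aperture":0.015},
    {"aperture":0.015},
  ],
)

```text
time_s: 26.1
position: [0.6109, -0.0407, 0.0677]
ee_rot: [-2.198, 2.243, -0.001]
force: [0.3, 1.0, 1.2]
width: 0.0218
gripper_force: 54.4
```

Call:
send_path(
  plan=[
    {"d":[0, 0, 0.0006], "aperture":0.015},
    {"aperture":0.015},
    {"aperture":0.015},
  ],
)

```text
time_s: 26.35
position: [0.6108, -0.0407, 0.0677]
ee_rot: [-2.198, 2.243, -0.002]
force: [-1.2, 0.9, 5.1]
width: 0.0219
gripper_force: 54.9
```

Call:
send_path(
  plan=[
    {"aperture":0.05},
    {"aperture":0.07},
    {"aperture":0.07},
    {"aperture":0.07},
    {"d":[0, 0, -0.015], "aperture":0.07},
    {"d":[0, 0, -0.025], "aperture":0.07},
    {"d":[0, 0, -0.025], "aperture":0.07},
    {"d":[0, 0, -0.02], "aperture":0.07},
    {"aperture":0.07},
    {"aperture":0.07},
  ],
)

```text
time_s: 27.18
position: [0.6112, -0.0405, 0.1529]
ee_rot: [-2.197, 2.243, -0.002]
force: [-0.1, -0.7, -0.1]
width: 0.07
gripper_force: 0.0
```

```bash
python3 - <<'E'
from pads import *
noz('wrist',[.61,-.0414,.0137],'w21')
E
```

```text
rim 528 z 0.07325422188324641 circle ((610.4515991210938, -41.702396392822266), 12.08686637878418) rect ((610.6156005859375, -41.6330680847168), (23.417156219482422, 23.331527709960938), 44.86212921142578) pix [316.2652 243.5549]
hood 3946 z 0.031800714446727746 circle ((610.9266357421875, -41.68641662597656), 38.962825775146484) rect ((610.7791748046875, -41.45867156982422), (55.81497573852539, 56.84074783325195), 0.5803946852684021) pix [317.2078 216.8675]
```

Call:
send_path(
  plan=[
    {"d":[0.03, 0.04, -0.02], "aperture":0.07},
    {"d":[0, 0.04, -0.02], "aperture":0.07},
    {"d":[0, 0.04, -0.01], "aperture":0.07},
    {"d":[0, 0.04, 0], "aperture":0.07},
    {"d":[0, 0.04, 0], "aperture":0.07},
    {"aperture":0.07},
    {"aperture":0.07},
    {"aperture":0.07},
  ],
)

```text
time_s: 27.9
position: [0.4217, -0.06, 0.1954]
ee_rot: [2.198, -2.244, -0.0]
force: [-0.0, -0.1, -0.4]
width: 0.0698
gripper_force: 0.0
```

```bash
python3 - <<'E'
from pads import *
pads('side','s22')
for g in [(.607,.2),(.608,.12),(.609,.04),(.61,-.04)]: noz('side',[*g,.0137],'s23')
E
```

```text
434 z 0.013557954015793017 ((605.54052734375, 201.0653839111328), (62.09311294555664, 57.5471076965332), 1.4945602416992188)
rim 89 z 0.07208900011009511 circle ((605.2271118164062, 201.36830139160156), 12.737971305847168)
[... 1029 characters left out ...]
[254.6912 228.3971]
hood 262 z 0.0311248655797961 circle ((606.3084106445312, 41.9633903503418), 31.665552139282227) rect ((606.4955444335938, 40.790992736816406), (46.64483642578125, 47.84832763671875), 0.9268064498901367) pix [257.5534 245.6679]
rim 57 z 0.07152129739601676 circle ((609.754638671875, -39.76900100708008), 13.97899341583252) rect ((609.348876953125, -39.807003021240234), (20.74019432067871, 27.270122528076172), 37.98734664916992) pix [278.7544 205.2982]
hood 379 z 0.031043737843144514 circle ((609.1887817382812, -39.35664749145508), 38.74732971191406) rect ((608.6328125, -38.421871185302734), (57.43412399291992, 58.40988540649414), 0.9417406916618347) pix [280.6332 222.5409]
```

View pics/s22.png

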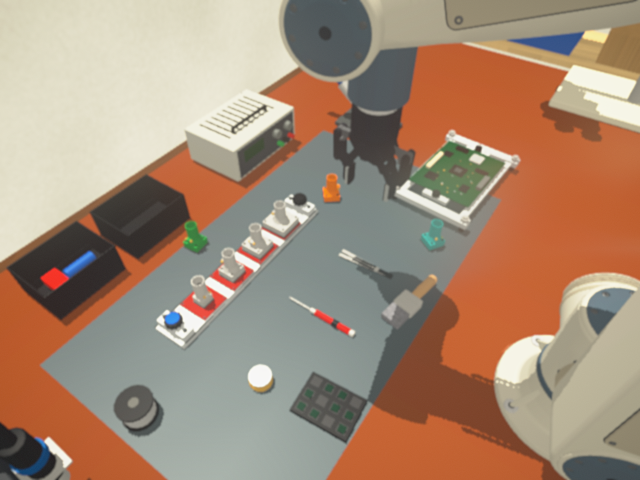

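The side view shows all four nozzles upright and centred on the pads at (202,292), (231,264), (256,240) and (281,217), smallest next to the blue cap (173,320) and largest by the black knob. The gripper is clear, so I hand in.

```bash
python3 -c "
from plant import ticket
print(ticket.close_job())"
```

```text
the job is handed in; nothing more can be done
None
```

All four nozzles stand upright, each within about 1 mm of its pad's centre, in order 26, 36, 46, 56 from the blue-capped end; nothing was knocked over, the board was not touched, and I handed the job in at about 28 s.

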